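# Weigh the reference vial from behind the reagent bottles

## Task

The red-capped reference vial in the white-walled bay is shut in behind the two tall amber bottles. Move both bottles out of the way onto the flat grey tray, then stand the vial in the middle of the balance's round pan, and only then put each bottle back in the bay, centred on the disc that matches its cap colour. Keep everything upright, leave the white-capped and black-capped vials where they are, and let go of everything at the end.

Things in the scene. Friction and masses are not known exactly. Their poses are not given: they have to be found in the camera images.
- bottle_blue: amber reagent bottle with a blue screw cap, 135 mm tall: round body of 56 mm diameter up to 78 mm, shoulder and neck to 100 mm, then the cap, 42 mm diameter and 35 mm tall (100 to 135 mm). About 0.26 kg. Loose; at the start it stands on the blue disc. Origin: centre of its underside, z up along the bottle. It is easily taken by the cap from above.
- bottle_yellow: amber reagent bottle with a yellow screw cap, 135 mm tall: round body of 56 mm diameter up to 78 mm, shoulder and neck to 100 mm, then the cap, 42 mm diameter and 35 mm tall (100 to 135 mm). About 0.26 kg. Loose; at the start it stands on the yellow disc. Origin: centre of its underside, z up along the bottle. It is easily taken by the cap from above.
- vial_red: clear glass sample vial with a red cap: body 28 mm diameter and 46 mm tall, cap 24 mm diameter up to 61 mm. About 35 g, loose. It stands in the bay in the middle of the back row, behind the gap between the two bottles, about 46 mm (along the bay's x) from the line of their centres and 50 mm from the inside of the back wall. Origin: centre of its underside, z up along the vial.
- pad_blue: blue round disc, 70 mm diameter, 3 mm thick, fixed on the floor of the bay: the home of the bottle with the blue cap, seen as a rim round it. Origin: centre of its underside; its top is 3 mm above.
- pad_yellow: yellow round disc, 70 mm diameter, 3 mm thick, fixed on the floor of the bay: the home of the bottle with the yellow cap, seen as a rim round it. Origin: centre of its underside; its top is 3 mm above.
- tray: empty flat dark grey tray, fixed, 140 mm (its x) by 230 mm (its y) outside, walls 5 mm thick, rim 14 mm above the table, inner floor 5 mm above the table: the place to set the bottles aside, wide enough for both side by side along its y. Origin: centre of its underside.
- balance: compact white laboratory balance, fixed, 175 by 150 mm and 45 mm tall, with a green display at its -x end; it carries a round steel pan of 104 mm diameter whose flat top is 55 mm above the table. Origin: on the table straight below the centre of the pan.
- bay: white-walled bay (three-sided open box), fixed, 150 mm (its x) by 230 mm (its y), grey floor 5 mm thick; white side walls at its +y and -y ends and a white back wall at its +x end, all 6 mm thick and 50 mm high above the table; the -x front is open. The two discs lie side by side along its y at the front (centres 76 mm apart, 38 mm either side of the middle; which is on which side varies), the three vials stand in a row behind. Origin: centre of its underside.
- vial_white: clear glass vial with a white cap, same size as the red one (28 mm diameter, 61 mm tall), standing at one end of the bay's back row, its axis about 78 mm from the bay's centre line; it stays where it is. Origin: centre of its underside.
- vial_black: clear glass vial with a black cap, same size as the red one (28 mm diameter, 61 mm tall), standing at one end of the bay's back row, its axis about 78 mm from the bay's centre line; it stays where it is. Origin: centre of its underside.

How it is judged (in metres and radians):
On the way, in this order (a step that is already met when the one before it is completed fails the run):
1. both bottles stand on the grey tray, let go (x of bottle_blue in the frame of tray between -0.04 and 0.04 m and y of bottle_blue in the frame of tray between -0.085 and 0.085 m and height (world z) of each of bottle_blue, bottle_yellow below 0.012 m and angle between each of bottle_blue, bottle_yellow's own z axis and vertical below 0.1 rad and contact force between the fingers and bottle_blue below 0.1 N and x of bottle_yellow in the frame of tray between -0.04 and 0.04 m and y of bottle_yellow in the frame of tray between -0.085 and 0.085 m and contact force between the fingers and bottle_yellow below 0.1 N), for 0.2 s.
2. the red-capped vial stands on the balance pan, let go, while both bottles still wait on the tray (all of step 1 and horizontal distance between vial_red and balance below 0.015 m and angle between vial_red's own z axis and vertical below 0.06 rad and z of vial_red in the frame of balance between 0.05 and 0.061 m and linear speed of vial_red below 0.02 m/s and angular speed of vial_red below 0.2 rad/s and contact force between the fingers and vial_red below 0.1 N), for 0.2 s.
At the end, for the whole second after the job is handed in: Red-capped vial upright on the balance pan, within 15 mm of its centre; each bottle upright on the disc of its cap colour, within 12 mm of its centre; all released and at rest; white- and black-capped vials within 20 mm of where they stood (horizontal distance between vial_red and balance below 0.015 m and angle between each of vial_red, bottle_blue, bottle_yellow's own z axis and vertical below 0.06 rad and z of vial_red in the frame of balance between 0.05 and 0.061 m and horizontal distance between bottle_blue and pad_blue below 0.012 m and z of bottle_blue in the frame of pad_blue between -0.002 and 0.008 m and horizontal distance between bottle_yellow and pad_yellow below 0.012 m and z of bottle_yellow in the frame of pad_yellow between -0.002 and 0.008 m and linear speed of each of vial_red, bottle_blue, bottle_yellow below 0.02 m/s and angular speed of each of vial_red, bottle_blue, bottle_yellow below 0.2 rad/s and contact force between the fingers and vial_red below 0.1 N and contact force between the fingers and bottle_blue below 0.1 N and contact force between the fingers and bottle_yellow below 0.1 N and distance of each of vial_white, vial_black from where it was at the start of the episode below 0.02 m); the robot touches nothing.
It fails at once if the white- or black-capped vial is moved by more than 20 mm or tipped over (distance of any of vial_white, vial_black from where it was at the start of the episode above 0.02 m or angle between any of vial_white, vial_black's own z axis and vertical above 0.5 rad).
It fails at once if a bottle or the red-capped vial is tipped far over (more than about 35 degrees) (angle between any of bottle_blue, bottle_yellow, vial_red's own z axis and vertical above 0.6 rad).
It also fails if it takes over 144 s, if anything falls off the work surface, if the arm or the gripper's body presses on something with over 40 N, if the wrist force passes 120 N, or if a joint passes its speed limit or range.

## Robot

A 6-joint arm with a two-finger parallel gripper is mounted at the origin on the work surface. World frame = base frame: x ahead of the robot, y to its left, z up, the work surface at z = 0. Lengths are in mm, angles in rad, forces in N, time in s.
With the tool pointing down it reaches from about 400 to 925 mm from the base axis. Payload 12.5 kg.
Tool frame: the origin (TCP) lies midway between the tips of the shut fingers; the grasp point (between the pads) lies 19 mm behind it; z points along the fingers, y is the direction in which the jaws open and shut (so a half turn about z gives the same grasp; the last joint's range is limited). The gripper opens to 95 mm and grips with 3 to 60 N. Pads are 20 mm wide; open, the fingers measure 119 mm over their backs; the gripper's body (75 mm by 180 mm) begins 59 mm behind the grasp point.
Start: joints at [1.03, 0.491, 1.559, -0, 1.092, -0.106], TCP at [263.254, 566.872, 214.661] pointing down, gripper open.
Joint ranges: [-3.1, 3.1], [-0.84, 2.19], [0.05, 2.79], [-1.13, 4.28], [0.06, 2.93], [-2.69, 2.69]. Speed limits (rad/s): [2.22, 2.22, 2.79, 3.14, 3.14, 3.14].

## Interface

Orientations are given as [roll, pitch, yaw] about the fixed x, y, z axes, in that order (R = Rz(yaw) Ry(pitch) Rx(roll)).
In Python, from cell import * gives the robot as it stands. The module is installed in compiled form; this text tells all that it offers.
- The arm moves only by the tool carry_out, never from a script. Its argument "moves" is a list of rows, each an object of numbers: "dx", "dy", "dz": the shift along the tool's x, y, z in m; "twist": the turn about the tool's z in degrees. A call has 1 to 5 rows; each row is the pose to reach, as a shift and turn from the pose commanded when the call began, along the tool's axes at that moment; what a row does not reach only later rows make up. A row lasts 1/10 s, in which the tool goes at most 50 mm and 8.59 degrees, less where a joint would pass 70% of its speed; a pose out of reach is approached as far as the arm can. A call with a gripper value outside its range is refused whole. "grip" is the finger opening in m, from 0 to 0.0951, set as the call begins (left out, the last holds). The fingers move at their own pace and stop on an object; the grip force is fixed at half the most. Time passes only in rows, so rows that repeat a pose let the fingers close. It gives the time, the measured TCP pose, the force and the opening at its end, in the units of the state.
- state(): the state, without advancing time (a new reading comes with each control period).
- read_camera(name): name is "scene" or "top" or "wrist"; returns (picture, depth): 420x560x3 uint8, red, green, blue; 420x560 float32, mm along the optical axis (not along the pixel's ray), 0 where there is no reading.
- camera_info(name): a dict with "mtx" (3x3 intrinsics, pixels), "R" (3x3) and "t" (3): a world point X has camera coordinates R X + t. Camera axes: x right, y down, z forward; pixel columns grow to the right and rows downward; lengths in mm; the calibration is good to about 2 mm. A picture is of the moment at which its call begins: read the wrist's pose just before it. camera_info takes no time and is no camera call; for the wrist camera it gives the pose at the moment of the call.
- job_done(): hands the job in, once; it reports no verdict.
The state is a dict: "t": time; "joints": joint angles; "qvel": joint speeds; "tau": joint torques, N m; "eef_pos": TCP position; "tcp_rot": TCP orientation; "ft_force": force on the tool from outside, world axes, zero at the start; "moment": the same for the moment, N m; "opening": opening from 0.0 (shut) to 1.0 (fully open).
Only numpy, scipy, OpenCV 4.12 (cv2) and the standard library are available. Lean on these libraries where they do the work, as an engineer would, in place of code of your own. Each camera call takes 0.05 s, during which the arm holds its last target. There are 200 camera calls.

## Working session

There is one attempt and no reset: what is moved stays moved. The work goes in short steps, Python scripts to look and compute and a tool call to move; the robot and the scene stay as the last step left them, time stands still between calls to the robot, and variables do not carry over. Pictures are saved under pics/ and viewed, about 12 in all and at most 16, crops included, and the job is handed in when it is done.

Besides the shell and the picture viewer there is one more tool, called after ">>>" as name([rows], argument=value, ...), one row to a line, values as JSON. carry_out: Moves the arm, as the interface text tells. Its arguments: {"type":"object","properties":{"moves":{"type":"array","items":{"type":"object","properties":{"dx":{"type":"number"},"dy":{"type":"number"},"dz":{"type":"number"},"twist":{"type":"number"}}}},"grip":{"type":"number"}},"required":["moves"]}

```bash
mkdir -p pics && python3 - <<'E'
from cell import *
import cv2,numpy as np
s=state();print(s)
for n in("scene","top"):
    p,d=read_camera(n);np.savez(n+"0.npz",p=p,d=d,**camera_info(n));cv2.imwrite(f"pics/{n}0.png",p[:,:,::-1]);print(n,camera_info(n))
E
```

```text
{'t': 0.0, 'joints': array([ 1.03039487e+00,  4.91564989e-01,  1.55949093e+00, -1.73827123e-05,
        1.09171063e+00, -1.05605063e-01]), 'qvel': array([ 0.00132531, -0.00115246, -0.001224  ,  0.00016877,  0.00052426,
       -0.00108967]), 'tau': array([ 2.24584757e-03, -6.12649870e+01, -2.58187616e+01,  6.93263789e-02,
        4.81950038e-02, -1.00560819e-04]), 'eef_pos': array([263.11358229, 566.62284827, 214.04409811]), 'tcp_rot': array([-3.14042367e+00, -1.08408774e-04,  2.70680422e+00]), 'ft_force': array([ 0.10079008, -0.34136671, -0.70193245]), 'moment': array([-0.03290155, -0.01194778, -0.04295547]), 'opening': 0.9975594098425788}
scene {'mtx': array([[475.96034018,   0.        , 287.24132527],
       [  0.        , 475.96034018, 209.26230004],
       [  0.        ,   0.        ,   1.        ]]), 'R': array([[ 0.17662816,  0.98416353,  0.01498781],
       [ 0.76370528, -0.12742456, -0.6328643 ],
       [-0.62093215,  0.12322792, -0.77411766]]), 't': array([ -81.99604551, -346.31505289, 1371.46278002])}
top {'mtx': array([[474.30410232,   0.        , 281.90198616],
       [  0.        , 474.30410232, 213.22414512],
       [  0.        ,   0.        ,   1.        ]]), 'R': array([[-0.01445867, -0.99969202,  0.02016959],
       [-0.99407481,  0.0121982 , -0.1080115 ],
       [ 0.1077322 , -0.02161179, -0.99394502]]), 't': array([ -23.47374066,  517.95426531, 1128.14059658])}
```

View pics/scene0.png

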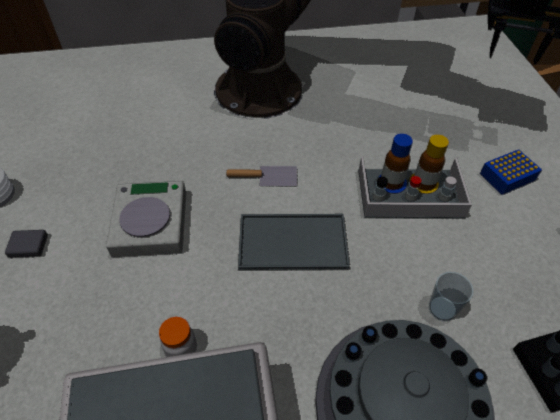

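View pics/top0.png

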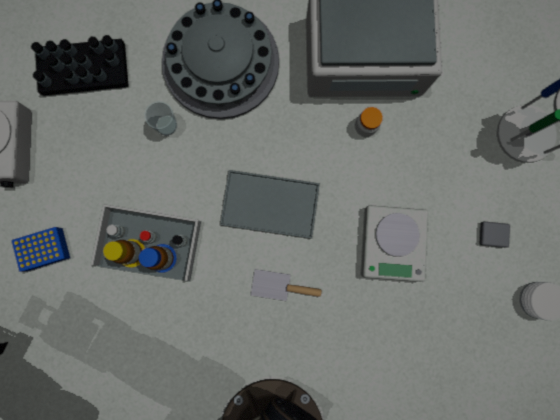

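The scene view shows the bay near (415,190), with the vials on the camera side; the tray is at (293,240) and the pan at (145,217). In the top view the caps are at blue (150,258), yellow (116,252), red (146,237), white (113,230) and black (178,240). The tray is at (270,204) and the pan at (398,234).

```bash
cat > h.py <<'E'
import numpy as np,cv2
def load(n): return np.load(n+"0.npz")
def pts(d,K,R,t):
    v,u=np.mgrid[:d.shape[0],:d.shape[1]]
    c=np.stack([(u-K[0,2])/K[0,0]*d,(v-K[1,2])/K[1,1]*d,d],-1)
    return (c-t)@R
def ray(u,v,K,R,t,z):
    w=R.T@np.linalg.inv(K)@np.array([u,v,1.]); C=-R.T@t
    return C+w*(z-C[2])/w[2]
HSV=dict(blue=((105,150,60),(130,255,255)),yellow=((22,150,90),(35,255,255)),red=((172,150,80),(180,255,255)),)
def mask(p,lo,hi): return cv2.inRange(cv2.cvtColor(p,cv2.COLOR_RGB2HSV),lo,hi)>0
E
python3 - <<'E'
from h import *
f=load("top");p,d,K,R,t=[f[k] for k in("p","d","mtx","R","t")]
P=pts(d,K,R,t);print("cam",-R.T@t)
roi=np.zeros(d.shape,bool);roi[205:285,90:205]=1
Z=P[...,2]
for c,(zt) in dict(blue=143,yellow=143,red=66).items():
    lo,hi=HSV[c];m=mask(p,lo,hi)&roi
    if c=="red": m|=mask(p,(0,150,80),(6,255,255))&roi
    top=m&(abs(Z-zt)<8)
    q=P[top];v,u=np.nonzero(top);(uc,vc),r=cv2.minEnclosingCircle(np.stack([u,v],1).astype(np.float32))
    print(c,m.sum(),top.sum(),"z",np.median(q[:,2]),"mean",q.mean(0)[:2],"px",uc,vc,r,"ray",ray(uc,vc,K,R,t,zt)[:2])
# blobs by height
for nm,(r0,r1,c0,c1),(z0,z1) in[("tray",(165,245,215,325),(9,19)),("pan",(200,285,355,435),(51,60)),("bay walls",(205,285,90,205),(44,54))]:
    m=np.zeros(d.shape,bool);m[r0:r1,c0:c1]=1;m&=(Z>z0)&(Z<z1);q=P[m][:,:2].astype(np.float32)
    (c,s,a)=cv2.minAreaRect(q);print(nm,m.sum(),c,s,a,np.median(Z[m]))
for nm,(r,c) in dict(white=(230,113),black=(240,178)).items(): print(nm,P[r,c])
f=load("scene");p2=f["p"]
b=cv2.resize(p[195:290,85:215],None,fx=6,fy=6,interpolation=cv2.INTER_CUBIC)[:,:,::-1];cv2.imwrite("pics/baytop.png",b)
E
```

```text
cam [ 393.0088187    -5.40349067 1177.72820031]
blue 417 285 z 142.36571513840306 mean [413.03104159 262.8457006 ] px 148.22579956054688 257.3548278808594 9.622801780700684 ray [412.80347629 262.35120312]
yellow 362 281 z 142.4860941583191 mean [428.6588248  339.49181298] px 112.61111450195312 250.38888549804688 9.768092155456543 ray [428.88047588 339.11956063]
red 80 78 z 65.3493781393594 mean [466.02470646 291.81555752] px 144.5 235.5 5.147915363311768 ray [465.18014451 291.72201847]
tray 633 (543.6224975585938, -0.20914459228515625) (229.86595153808594, 140.50575256347656) 80.78227233886719 12.432494088668
pan 1335 (439.064453125, -303.8109436035156) (104.0697021484375, 146.58656311035156) 86.928466796875 54.115140048620766
bay walls 715 (451.2986145019531, 297.3133239746094) (231.26324462890625, 146.68426513671875) 80.01152038574219 48.68137262822362
white [478.7172843  363.81980941  69.50323082]
black [453.49668786 213.30168985  68.62867907]
```

View pics/baytop.png

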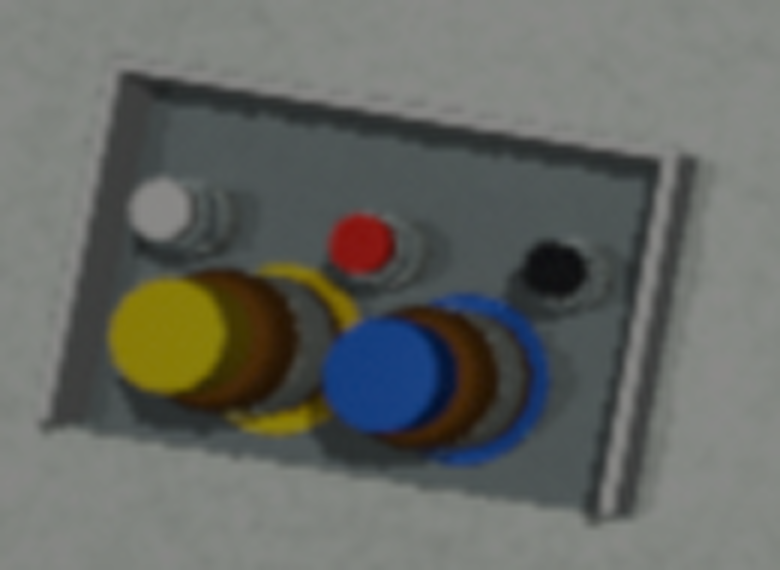

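The crop agrees with the numbers: blue is at (413,263) and yellow at (429,339), about 78 mm apart against 76 nominal. Red is at (465,292), 46 mm behind their line. Bay yaw is about -11°. Next I'll refine the pan centre and work out the first move.

```bash
cat >> h.py <<'E'
def go(x,y,z,yaw=79):
    from cell import state
    s=state();e=s["eef_pos"];w=s["tcp_rot"][2];r=np.array([x,y])-e[:2]
    print("t %.1f pos"%s["t"],e.round(1),"yaw %.1f"%np.degrees(w),"open %.3f"%s["opening"],"-> dx %.4f dy %.4f dz %.4f twist %.1f"%((r@[np.cos(w),np.sin(w)])/1e3,(r@[np.sin(w),-np.cos(w)])/1e3,(e[2]-z)/1e3,np.degrees(w)-yaw),"rpy",s["tcp_rot"].round(3),"F",s["ft_force"].round(1))
E
python3 - <<'E'
from h import *
for n,box in(("top",(200,285,355,435)),("scene",(175,265,100,195))):
    f=load(n);p,d,K,R,t=[f[k] for k in("p","d","mtx","R","t")];P=pts(d,K,R,t)
    m=np.zeros(d.shape,np.uint8);r0,r1,c0,c1=box;m[r0:r1,c0:c1]=((P[...,2]>49.5)&(P[...,2]<62))[r0:r1,c0:c1]
    m=cv2.morphologyEx(m,cv2.MORPH_OPEN,np.ones((5,5)))
    k,l,st,ce=cv2.connectedComponentsWithStats(m);i=1+st[1:,4].argmax();q=P[l==i]
    c,r=cv2.minEnclosingCircle(q[:,:2].astype(np.float32))
    e=cv2.fitEllipse(max(cv2.findContours((l==i).astype(np.uint8),0,1)[0],key=len))
    print(n,st[i],"circ",c,r,"mean",q.mean(0),"ell",e,ray(*e[0],K,R,t,55))
f=load("scene");p,d,K,R,t=[f[k] for k in("p","d","mtx","R","t")];P=pts(d,K,R,t)
for c in("blue","yellow","red"):
    m=mask(p,*HSV[c])
    if c=="red":m|=mask(p,(0,150,80),(4,255,255))
    m[:, :360]=0;m[:,475:]=0;m[:125]=0;m[220:]=0
    zt=66 if c=="red" else 143
    q=P[m&(abs(P[...,2]-zt)<5)];print(c,len(q),cv2.minEnclosingCircle(q[:,:2].astype(np.float32)))
go(413,262.6,235)
E
```

```text
top [ 376  213   43   43 1317] circ (460.7955017089844, -303.97503662109375) 51.812992095947266 mean [ 460.60016952 -302.58452341   53.91337921] ell ((396.5759582519531, 234.64071655273438), (38.6223258972168, 41.865203857421875), 144.83738708496094) [ 460.04902096 -302.20808793   55.        ]
scene [ 120  197   50   40 1546] circ (466.0799560546875, -306.7570495605469) 53.74055862426758 mean [ 468.24628897 -306.45589506   55.33913715] ell ((144.46495056152344, 216.84996032714844), (37.18173599243164, 50.70815658569336), 72.30029296875) [ 468.78466246 -306.46879519   55.        ]
blue 188 ((417.58966064453125, 260.4806823730469), 21.46295738220215)
yellow 182 ((432.1293029785156, 338.80206298828125), 21.855371475219727)
red 64 ((470.4234924316406, 290.5500183105469), 13.074102401733398)
t 0.1 pos [263.2 566.7 214.1] yaw 155.1 open 1.002 -> dx -0.2640 dy -0.2127 dz -0.0209 twist 76.1 rpy [-3.141 -0.     2.707] F [-0.5 -0.6  0.6]
```

>>> carry_out([
  {"dx": -0.03,"dy": -0.025,"dz": -0.005,"twist": 8},
  {"dx": -0.06,"dy": -0.05,"dz": -0.01,"twist": 16},
  {"dx": -0.09,"dy": -0.075,"dz": -0.015,"twist": 24},
  {"dx": -0.12,"dy": -0.1,"dz": -0.02,"twist": 32},
  {"dx": -0.15,"dy": -0.12,"dz": -0.02,"twist": 40},
])

```text
t: 0.6
eef_pos: [349.1, 393.3, 235.1]
tcp_rot: [3.141, -0.0, 2.003]
ft_force: [1.7, -0.1, -0.4]
opening: 0.997
```

```bash
python3 -c "
from h import *
go(415,261.5,235)"
```

```text
t 0.6 pos [349.1 393.3 235.1] yaw 114.8 open 0.997 -> dx -0.1473 dy 0.0047 dz 0.0001 twist 35.8 rpy [ 3.141 -0.     2.003] F [ 1.7 -0.1 -0.4]
```

>>> carry_out([
  {"dx": -0.03,"dy": 0.001,"twist": 8},
  {"dx": -0.06,"dy": 0.002,"twist": 16},
  {"dx": -0.09,"dy": 0.003,"twist": 24},
  {"dx": -0.12,"dy": 0.004,"twist": 32},
  {"dx": -0.147,"dy": 0.005,"twist": 35.8},
])

```text
schema error: expected keys dx, dy, dz, twist
```

```bash
cat >> h.py <<'E'
def look(n,name):
    from cell import read_camera,camera_info
    i=camera_info(n);p,d=read_camera(n);cv2.imwrite(f"pics/{name}.png",p[:,:,::-1]);K,R,t=i["mtx"],i["R"],i["t"]
    return p,d,K,R,t,pts(d,K,R,t)
def capxy(L,c,zt,tol=6):
    p,d,K,R,t,P=L;m=mask(p,*HSV[c])
    if c=="red":m|=mask(p,(0,150,80),(6,255,255))
    m&=abs(P[...,2]-zt)<tol
    m=cv2.morphologyEx(m.astype(np.uint8),cv2.MORPH_OPEN,np.ones((3,3)))
    if m.sum()<20: print(c,"none");return
    k,l,st,ce=cv2.connectedComponentsWithStats(m);i=1+st[1:,4].argmax();q=P[l==i]
    cc,r=cv2.minEnclosingCircle(q[:,:2].astype(np.float32));print(c,"px",ce[i].round(),"n",len(q),"z %.1f"%np.median(q[:,2]),"xy",np.round(cc,1),"r %.1f"%r)
E
python3 -c "
from h import *
L=look('wrist','w1')
print(-L[3].T@L[4])
for c,z in(('blue',143),('yellow',143),('red',66)):capxy(L,c,z,9)
go(415,261.5,235)"
```

```text
[318.44060459 461.01350571 405.54383296]
blue px [286. 347.] n 502 z 142.5 xy [409.8 274. ] r 16.6
yellow px [340. 286.] n 208 z 143.1 xy [423.7 352.2] r 13.0
red none
t 0.7 pos [351.  390.3 234.8] yaw 114.2 open 1.001 -> dx -0.1437 dy 0.0056 dz -0.0002 twist 35.2 rpy [3.141e+00 1.000e-03 1.993e+00] F [ 2.6 -0.8  0.8]
```

View pics/w1.png

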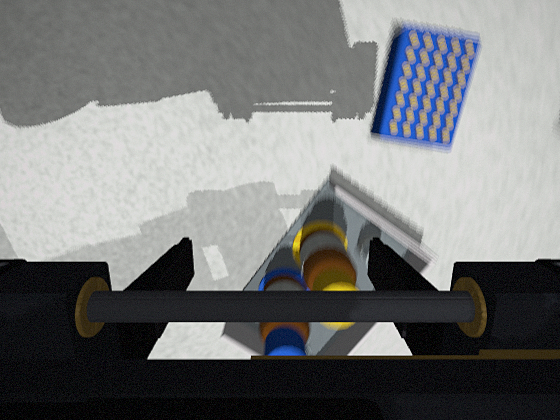

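The schema wants all four keys in every row. The wrist picture (moving) shows blue cap (286,347) and yellow cap (340,286) half hidden by the gripper. The camera sits about 77 mm along tool +x, so I'll stop short on the -y side to get a clear view of the caps.

>>> carry_out([
  {"dx": -0.04,"dy": 0.005,"dz": 0,"twist": 8},
  {"dx": -0.08,"dy": 0.01,"dz": 0,"twist": 16},
  {"dx": -0.125,"dy": 0.015,"dz": 0,"twist": 24},
  {"dx": -0.17,"dy": 0.02,"dz": 0,"twist": 32},
  {"dx": -0.215,"dy": 0.025,"dz": 0,"twist": 35.5},
])

```text
t: 1.15
eef_pos: [463.1, 209.1, 234.5]
tcp_rot: [-3.141, -0.0, 1.384]
ft_force: [0.4, 0.8, -0.0]
opening: 1.0
```

>>> carry_out([
  {"dx": 0,"dy": 0,"dz": 0,"twist": 0},
  {"dx": 0,"dy": 0,"dz": 0,"twist": 0},
])

```text
t: 1.35
eef_pos: [462.8, 210.0, 234.4]
tcp_rot: [-3.141, 0.0, 1.387]
ft_force: [0.6, 0.5, 0.0]
opening: 0.998
```

```bash
python3 -c "
from h import *
L=look('wrist','w2')
print(-L[3].T@L[4])
for c,z in(('blue',143),('yellow',143),('red',66)):capxy(L,c,z,9)
go(415,261.5,235)"
```

```text
[476.97075822 283.33640151 404.79385154]
blue px [208. 155.] n 2230 z 143.3 xy [416.2 263.7] r 20.7
yellow px [203.  45.] n 2794 z 143.3 xy [431.3 340. ] r 20.5
red px [271. 108.] n 452 z 66.3 xy [468.5 292.1] r 11.5
t 1.4 pos [462.3 210.8 234.4] yaw 79.6 open 0.998 -> dx 0.0413 dy -0.0557 dz -0.0006 twist 0.6 rpy [-3.141  0.     1.389] F [-1.3 -0.1 -0.3]
```

View pics/w2.png

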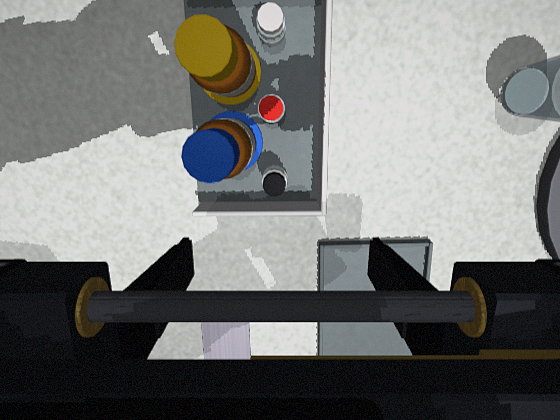

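The wrist view shows the blue cap at (208,155), yellow at (203,45), red at (271,108), white at (270,17) and black at (273,182). All cameras agree within about 3 mm, so I'll take blue at (416,263).

>>> carry_out([
  {"dx": 0.021,"dy": -0.0275,"dz": 0,"twist": 0},
  {"dx": 0.0425,"dy": -0.0545,"dz": 0,"twist": 0},
  {"dx": 0.0425,"dy": -0.0545,"dz": 0,"twist": 0},
  {"dx": 0.0425,"dy": -0.0545,"dz": 0.03,"twist": 0},
  {"dx": 0.0425,"dy": -0.0545,"dz": 0.06,"twist": 0},
])

```text
t: 1.9
eef_pos: [416.3, 263.6, 174.5]
tcp_rot: [3.14, -0.001, 1.392]
ft_force: [-0.4, 0.6, 0.0]
opening: 1.001
```

```bash
python3 -c "
from h import *
go(416,263,106)"
```

```text
t 1.9 pos [416.3 263.6 174.5] yaw 79.8 open 1.001 -> dx -0.0006 dy -0.0002 dz 0.0685 twist 0.8 rpy [ 3.140e+00 -1.000e-03  1.392e+00] F [-0.4  0.6  0. ]
```

>>> carry_out([
  {"dx": 0,"dy": 0,"dz": 0.025,"twist": 0},
  {"dx": 0,"dy": 0,"dz": 0.05,"twist": 0},
  {"dx": 0,"dy": 0,"dz": 0.068,"twist": 0},
  {"dx": 0,"dy": 0,"dz": 0.068,"twist": 0},
  {"dx": 0,"dy": 0,"dz": 0.068,"twist": 0},
])

```text
t: 2.4
eef_pos: [416.6, 262.9, 106.9]
tcp_rot: [-3.141, 0.0, 1.39]
ft_force: [-0.1, -0.1, 0.4]
opening: 1.0
```

>>> carry_out([
  {"dx": 0,"dy": 0,"dz": 0,"twist": 0},
  {"dx": 0,"dy": 0,"dz": 0,"twist": 0},
  {"dx": 0,"dy": 0,"dz": 0,"twist": 0},
  {"dx": 0,"dy": 0,"dz": 0,"twist": 0},
  {"dx": 0,"dy": 0,"dz": 0,"twist": 0},
], grip=0.03)

```text
t: 2.9
eef_pos: [416.7, 262.4, 106.9]
tcp_rot: [3.141, -0.0, 1.389]
ft_force: [-0.5, 0.2, -0.2]
opening: 0.636
```

>>> carry_out([
  {"dx": 0,"dy": 0,"dz": 0,"twist": 0},
  {"dx": 0,"dy": 0,"dz": 0,"twist": 0},
  {"dx": 0,"dy": 0,"dz": 0,"twist": 0},
  {"dx": 0,"dy": 0,"dz": 0,"twist": 0},
  {"dx": 0,"dy": 0,"dz": 0,"twist": 0},
])

```text
t: 3.4
eef_pos: [416.6, 262.4, 106.6]
tcp_rot: [-3.142, -0.0, 1.389]
ft_force: [-0.3, -0.3, -1.6]
opening: 0.439
```

Opening 0.439 is 41.8 mm, so the cap is held. Lift.

>>> carry_out([
  {"dx": 0,"dy": 0,"dz": -0.01,"twist": 0},
  {"dx": 0,"dy": 0,"dz": -0.03,"twist": 0},
  {"dx": 0,"dy": 0,"dz": -0.055,"twist": 0},
  {"dx": 0,"dy": 0,"dz": -0.075,"twist": 0},
  {"dx": 0,"dy": 0,"dz": -0.085,"twist": 0},
])

```text
t: 3.9
eef_pos: [416.9, 262.5, 193.6]
tcp_rot: [3.14, -0.001, 1.389]
ft_force: [-0.7, -0.1, -1.9]
opening: 0.439
```

```bash
python3 -c "
from h import *
go(535.6,-49.6,191)"
```

```text
t 3.9 pos [416.9 262.5 193.6] yaw 79.6 open 0.439 -> dx -0.2856 dy 0.1731 dz 0.0026 twist 0.6 rpy [ 3.140e+00 -1.000e-03  1.389e+00] F [-0.7 -0.1 -1.9]
```

>>> carry_out([
  {"dx": -0.02,"dy": 0.012,"dz": 0,"twist": 0},
  {"dx": -0.05,"dy": 0.03,"dz": 0,"twist": 0},
  {"dx": -0.085,"dy": 0.051,"dz": 0,"twist": 0},
  {"dx": -0.12,"dy": 0.073,"dz": 0,"twist": 0},
  {"dx": -0.155,"dy": 0.094,"dz": 0,"twist": 0},
])

```text
t: 4.4
eef_pos: [481.2, 91.4, 191.6]
tcp_rot: [-3.141, 0.0, 1.389]
ft_force: [0.4, 0.8, -2.2]
opening: 0.44
```

>>> carry_out([
  {"dx": -0.035,"dy": 0.021,"dz": 0,"twist": 0},
  {"dx": -0.07,"dy": 0.042,"dz": 0,"twist": 0},
  {"dx": -0.1,"dy": 0.06,"dz": 0,"twist": 0},
  {"dx": -0.122,"dy": 0.073,"dz": 0,"twist": 0},
  {"dx": -0.131,"dy": 0.079,"dz": 0,"twist": 0},
])

```text
t: 4.9
eef_pos: [535.4, -52.2, 191.3]
tcp_rot: [-3.141, 0.0, 1.387]
ft_force: [-0.1, 0.5, -3.7]
opening: 0.439
```

```bash
python3 -c "
from h import *
go(535.6,-49.6,104)"
```

```text
t 4.9 pos [535.4 -52.2 191.3] yaw 79.5 open 0.439 -> dx 0.0026 dy -0.0003 dz 0.0873 twist 0.5 rpy [-3.141  0.     1.387] F [-0.1  0.5 -3.7]
```

>>> carry_out([
  {"dx": 0.002,"dy": 0,"dz": 0.025,"twist": 0},
  {"dx": 0.002,"dy": 0,"dz": 0.05,"twist": 0},
  {"dx": 0.002,"dy": 0,"dz": 0.07,"twist": 0},
  {"dx": 0.002,"dy": 0,"dz": 0.083,"twist": 0},
  {"dx": 0.002,"dy": 0,"dz": 0.087,"twist": 0},
])

```text
t: 5.4
eef_pos: [534.5, -47.4, 103.5]
tcp_rot: [-3.139, -0.0, 1.39]
ft_force: [-10.5, 1.6, 33.6]
opening: 0.441
```

>>> carry_out([
  {"dx": 0,"dy": 0,"dz": 0,"twist": 0},
  {"dx": 0,"dy": 0,"dz": 0,"twist": 0},
])

```text
t: 5.6
eef_pos: [535.6, -47.9, 105.0]
tcp_rot: [3.141, -0.0, 1.389]
ft_force: [-0.3, 0.4, -2.2]
opening: 0.438
```

>>> carry_out([
  {"dx": 0,"dy": 0,"dz": 0,"twist": 0},
  {"dx": 0,"dy": 0,"dz": 0,"twist": 0},
  {"dx": 0,"dy": 0,"dz": 0,"twist": 0},
  {"dx": 0,"dy": 0,"dz": 0,"twist": 0},
  {"dx": 0,"dy": 0,"dz": 0,"twist": 0},
], grip=0.095)

```text
t: 6.1
eef_pos: [535.5, -48.2, 104.7]
tcp_rot: [3.141, -0.0, 1.389]
ft_force: [-0.1, 0.0, 0.4]
opening: 0.804
```

>>> carry_out([
  {"dx": 0,"dy": 0,"dz": 0,"twist": 0},
  {"dx": 0,"dy": 0,"dz": 0,"twist": 0},
  {"dx": 0,"dy": 0,"dz": 0,"twist": 0},
  {"dx": 0,"dy": 0,"dz": 0,"twist": 0},
])

```text
t: 6.5
eef_pos: [535.4, -48.2, 104.6]
tcp_rot: [-3.142, -0.0, 1.389]
ft_force: [-0.6, -0.1, 0.1]
opening: 0.996
```

>>> carry_out([
  {"dx": 0,"dy": 0,"dz": -0.02,"twist": 0},
  {"dx": 0,"dy": 0,"dz": -0.05,"twist": 0},
  {"dx": 0,"dy": 0,"dz": -0.08,"twist": 0},
  {"dx": 0.015,"dy": -0.01,"dz": -0.095,"twist": 0},
  {"dx": 0.045,"dy": -0.02,"dz": -0.095,"twist": 0},
])

```text
t: 7.0
eef_pos: [524.0, -0.4, 201.4]
tcp_rot: [3.138, -0.0, 1.387]
ft_force: [-0.1, -0.3, 0.4]
opening: 0.999
```

```bash
python3 -c "
from h import *
L=look('top','t1')
capxy(L,'blue',140,9);capxy(L,'yellow',143,9)
go(431,339.5,200)"
```

```text
blue none
yellow px [113. 251.] n 288 z 142.2 xy [428.5 339.5] r 20.4
t 7.0 pos [522.5   3.8 200.4] yaw 79.6 open 1.000 -> dx 0.3136 dy -0.1508 dz 0.0004 twist 0.6 rpy [ 3.141e+00 -1.000e-03  1.389e+00] F [-1.   2.8 -0.1]
```

>>> carry_out([
  {"dx": 0.04,"dy": -0.02,"dz": 0,"twist": 0},
  {"dx": 0.08,"dy": -0.039,"dz": 0,"twist": 0},
  {"dx": 0.12,"dy": -0.058,"dz": 0,"twist": 0},
  {"dx": 0.16,"dy": -0.077,"dz": 0,"twist": 0},
  {"dx": 0.2,"dy": -0.096,"dz": 0,"twist": 0},
])

```text
t: 7.55
eef_pos: [464.0, 215.8, 199.2]
tcp_rot: [-3.141, 0.0, 1.389]
ft_force: [0.3, 0.3, -0.7]
opening: 1.0
```

>>> carry_out([
  {"dx": 0.04,"dy": -0.02,"dz": 0,"twist": 0},
  {"dx": 0.08,"dy": -0.039,"dz": 0,"twist": 0},
  {"dx": 0.11,"dy": -0.054,"dz": 0,"twist": 0},
  {"dx": 0.11,"dy": -0.054,"dz": 0,"twist": 0},
  {"dx": 0.11,"dy": -0.054,"dz": 0,"twist": 0},
])

```text
t: 8.05
eef_pos: [431.3, 332.1, 199.0]
tcp_rot: [-3.141, 0.001, 1.391]
ft_force: [-0.3, 0.4, 0.2]
opening: 1.001
```

```bash
python3 -c "
from h import *
go(431,339.3,106.7)
L=look('top','t2')
capxy(L,'blue',140,9)"
```

```text
t 8.1 pos [431.3 332.1 199. ] yaw 79.7 open 1.001 -> dx 0.0070 dy -0.0015 dz 0.0923 twist 0.7 rpy [-3.141e+00  1.000e-03  1.391e+00] F [-0.3  0.4  0.2]
blue px [290. 201.] n 269 z 138.8 xy [532.4 -46.2] r 20.6
```

>>> carry_out([
  {"dx": 0.007,"dy": -0.0015,"dz": 0,"twist": 0},
  {"dx": 0.007,"dy": -0.0015,"dz": 0.03,"twist": 0},
  {"dx": 0.007,"dy": -0.0015,"dz": 0.06,"twist": 0},
  {"dx": 0.007,"dy": -0.0015,"dz": 0.085,"twist": 0},
  {"dx": 0.007,"dy": -0.0015,"dz": 0.092,"twist": 0},
])

```text
t: 8.6
eef_pos: [431.7, 337.7, 105.5]
tcp_rot: [-3.139, 0.002, 1.388]
ft_force: [-0.6, 0.3, 0.5]
opening: 0.999
```

>>> carry_out([
  {"dx": 0,"dy": 0,"dz": 0,"twist": 0},
  {"dx": 0,"dy": 0,"dz": 0,"twist": 0},
  {"dx": 0,"dy": 0,"dz": 0,"twist": 0},
])

```text
t: 8.9
eef_pos: [432.8, 339.1, 108.9]
tcp_rot: [3.14, -0.001, 1.389]
ft_force: [0.2, -0.0, -0.3]
opening: 0.997
```

>>> carry_out([
  {"dx": 0,"dy": 0,"dz": 0,"twist": 0},
  {"dx": 0,"dy": 0,"dz": 0,"twist": 0},
  {"dx": 0,"dy": 0,"dz": 0,"twist": 0},
  {"dx": 0,"dy": 0,"dz": 0,"twist": 0},
  {"dx": 0,"dy": 0,"dz": 0,"twist": 0},
], grip=0.03)

```text
t: 9.4
eef_pos: [432.2, 338.9, 107.7]
tcp_rot: [3.142, -0.0, 1.389]
ft_force: [0.4, 0.3, -0.5]
opening: 0.638
```

>>> carry_out([
  {"dx": 0,"dy": 0,"dz": 0,"twist": 0},
  {"dx": 0,"dy": 0,"dz": 0,"twist": 0},
  {"dx": 0,"dy": 0,"dz": 0,"twist": 0},
  {"dx": 0,"dy": 0,"dz": 0,"twist": 0},
  {"dx": 0,"dy": 0,"dz": 0,"twist": 0},
])

```text
t: 9.9
eef_pos: [432.1, 338.8, 107.6]
tcp_rot: [-3.141, 0.0, 1.389]
ft_force: [-0.3, -0.2, -1.4]
opening: 0.44
```

>>> carry_out([
  {"dx": 0,"dy": 0,"dz": -0.01,"twist": 0},
  {"dx": 0,"dy": 0,"dz": -0.03,"twist": 0},
  {"dx": 0,"dy": 0,"dz": -0.055,"twist": 0},
  {"dx": 0,"dy": 0,"dz": -0.075,"twist": 0},
  {"dx": 0,"dy": 0,"dz": -0.085,"twist": 0},
])

```text
t: 10.4
eef_pos: [432.5, 339.1, 194.8]
tcp_rot: [3.14, -0.002, 1.389]
ft_force: [-0.6, -0.5, -3.8]
opening: 0.437
```

```bash
python3 -c "
from h import *
go(551.6,50,193)"
```

```text
t 10.4 pos [432.5 339.1 194.8] yaw 79.6 open 0.437 -> dx -0.2628 dy 0.1693 dz 0.0018 twist 0.6 rpy [ 3.140e+00 -2.000e-03  1.389e+00] F [-0.6 -0.5 -3.8]
```

>>> carry_out([
  {"dx": -0.02,"dy": 0.013,"dz": 0,"twist": 0},
  {"dx": -0.05,"dy": 0.032,"dz": 0,"twist": 0},
  {"dx": -0.08,"dy": 0.052,"dz": 0,"twist": 0},
  {"dx": -0.115,"dy": 0.074,"dz": 0,"twist": 0},
  {"dx": -0.15,"dy": 0.097,"dz": 0,"twist": 0},
])

```text
t: 10.9
eef_pos: [500.6, 172.4, 192.6]
tcp_rot: [-3.141, 0.0, 1.39]
ft_force: [0.6, -0.5, -2.8]
opening: 0.438
```

>>> carry_out([
  {"dx": -0.035,"dy": 0.022,"dz": 0,"twist": 0},
  {"dx": -0.065,"dy": 0.042,"dz": 0,"twist": 0},
  {"dx": -0.09,"dy": 0.058,"dz": 0,"twist": 0},
  {"dx": -0.107,"dy": 0.069,"dz": 0,"twist": 0},
  {"dx": -0.113,"dy": 0.0725,"dz": 0,"twist": 0},
])

```text
t: 11.4
eef_pos: [551.8, 47.8, 192.4]
tcp_rot: [-3.141, 0.0, 1.387]
ft_force: [-0.7, -0.1, -1.9]
opening: 0.436
```

```bash
python3 -c "
from h import *
go(551.6,50,105)"
```

```text
t 11.4 pos [551.8  47.8 192.4] yaw 79.5 open 0.436 -> dx 0.0021 dy -0.0006 dz 0.0874 twist 0.5 rpy [-3.141  0.     1.387] F [-0.7 -0.1 -1.9]
```

Slower at the bottom this time, as the first placing overshot.

>>> carry_out([
  {"dx": 0.001,"dy": 0,"dz": 0.02,"twist": 0},
  {"dx": 0.002,"dy": 0,"dz": 0.04,"twist": 0},
  {"dx": 0.002,"dy": 0,"dz": 0.06,"twist": 0},
  {"dx": 0.002,"dy": 0,"dz": 0.07,"twist": 0},
  {"dx": 0.002,"dy": 0,"dz": 0.077,"twist": 0},
])

```text
t: 11.9
eef_pos: [551.4, 52.0, 115.0]
tcp_rot: [-3.141, 0.0, 1.39]
ft_force: [0.1, 0.5, -2.5]
opening: 0.441
```

>>> carry_out([
  {"dx": 0,"dy": 0,"dz": 0.003,"twist": 0},
  {"dx": 0,"dy": 0,"dz": 0.005,"twist": 0},
  {"dx": 0,"dy": 0,"dz": 0.008,"twist": 0},
  {"dx": 0,"dy": 0,"dz": 0.01,"twist": 0},
  {"dx": 0,"dy": 0,"dz": 0.01,"twist": 0},
])

```text
t: 12.4
eef_pos: [551.7, 51.5, 105.6]
tcp_rot: [3.142, -0.0, 1.389]
ft_force: [-0.4, 0.5, -3.3]
opening: 0.435
```

>>> carry_out([
  {"dx": 0,"dy": 0,"dz": 0,"twist": 0},
  {"dx": 0,"dy": 0,"dz": 0,"twist": 0},
  {"dx": 0,"dy": 0,"dz": 0,"twist": 0},
  {"dx": 0,"dy": 0,"dz": 0,"twist": 0},
  {"dx": 0,"dy": 0,"dz": 0,"twist": 0},
], grip=0.095)

```text
t: 12.9
eef_pos: [551.8, 51.5, 105.7]
tcp_rot: [3.141, -0.0, 1.389]
ft_force: [-0.5, -1.0, -0.2]
opening: 0.8
```

>>> carry_out([
  {"dx": 0,"dy": 0,"dz": 0,"twist": 0},
  {"dx": 0,"dy": 0,"dz": 0,"twist": 0},
  {"dx": 0,"dy": 0,"dz": 0,"twist": 0},
  {"dx": 0,"dy": 0,"dz": 0,"twist": 0},
])

```text
t: 13.3
eef_pos: [551.8, 51.5, 105.6]
tcp_rot: [3.142, -0.0, 1.389]
ft_force: [0.2, 0.3, 0.4]
opening: 0.996
```

>>> carry_out([
  {"dx": 0,"dy": 0,"dz": -0.02,"twist": 0},
  {"dx": 0,"dy": 0,"dz": -0.05,"twist": 0},
  {"dx": 0,"dy": 0,"dz": -0.08,"twist": 0},
  {"dx": 0.02,"dy": -0.015,"dz": -0.11,"twist": 0},
  {"dx": 0.05,"dy": -0.035,"dz": -0.13,"twist": 0},
])

```text
t: 13.8
eef_pos: [526.7, 106.7, 237.6]
tcp_rot: [3.14, -0.001, 1.387]
ft_force: [-0.4, 0.0, 0.7]
opening: 0.999
```

```bash
python3 -c "
from h import *
go(454,215,235)"
```

```text
t 13.8 pos [526.7 106.7 237.6] yaw 79.5 open 0.999 -> dx 0.0932 dy -0.0913 dz 0.0026 twist 0.5 rpy [ 3.140e+00 -1.000e-03  1.387e+00] F [-0.4  0.   0.7]
```

>>> carry_out([
  {"dx": 0.025,"dy": -0.024,"dz": 0,"twist": 0},
  {"dx": 0.05,"dy": -0.049,"dz": 0,"twist": 0},
  {"dx": 0.075,"dy": -0.073,"dz": 0,"twist": 0},
  {"dx": 0.092,"dy": -0.09,"dz": 0,"twist": 0},
  {"dx": 0.092,"dy": -0.09,"dz": 0,"twist": 0},
], grip=0.055)

```text
t: 14.3
eef_pos: [453.0, 215.5, 235.8]
tcp_rot: [-3.141, -0.0, 1.392]
ft_force: [0.3, -0.1, -0.6]
opening: 0.638
```

>>> carry_out([
  {"dx": 0,"dy": 0,"dz": 0,"twist": 0},
  {"dx": 0,"dy": 0,"dz": 0,"twist": 0},
  {"dx": 0,"dy": 0,"dz": 0,"twist": 0},
])

```text
t: 14.6
eef_pos: [455.0, 213.0, 235.5]
tcp_rot: [-3.142, 0.0, 1.388]
ft_force: [-0.2, 0.4, -0.3]
opening: 0.579
```

```bash
python3 -c "
from h import *
L=look('wrist','w3');capxy(L,'red',66,9);p,d,K,R,t,P=L;print('cam',-R.T@t)
for c in('blue','yellow'):
    m=(mask(p,*HSV[c])&(abs(P[...,2]-8)<8)).astype(np.uint8)
    k,l,st,ce=cv2.connectedComponentsWithStats(m);i=1+st[1:,4].argmax();cn=max(cv2.findContours((l==i).astype(np.uint8),0,1)[0],key=len);e=cv2.fitEllipse(cn);q=P[l==i]
    print('pad',c,st[i],'z',np.median(q[:,2]),cv2.minEnclosingCircle(q[:,:2].astype(np.float32)),'ell',ray(*e[0],K,R,t,8)[:2])
T=look('top','t3');capxy(T,'blue',140,9);capxy(T,'yellow',140,9)
go(468.5,292,60)"
```

```text
red px [279. 109.] n 443 z 66.2 xy [468.3 291.9] r 11.2
cam [469.0416592  286.38866476 405.98388569]
pad blue [ 210  113   60   60 2824] z 8.287691452800061 ((416.0181884765625, 263.86248779296875), 35.100460052490234) ell [416.39574283 265.15493859]
pad yellow [ 206   39   63   67 3315] z 8.236504731042132 ((429.3752746582031, 339.1791076660156), 35.00722122192383) ell [429.88126009 339.92925742]
blue px [290. 201.] n 256 z 138.9 xy [531.5 -46.6] r 20.5
yellow px [245. 195.] n 269 z 139.2 xy [548.4  53.6] r 20.8
t 14.7 pos [454.9 213.2 235.5] yaw 79.5 open 0.580 -> dx 0.0800 dy -0.0009 dz 0.1755 twist 0.5 rpy [-3.142  0.     1.388] F [-0.4  0.9 -1.1]
```

View pics/w3.png

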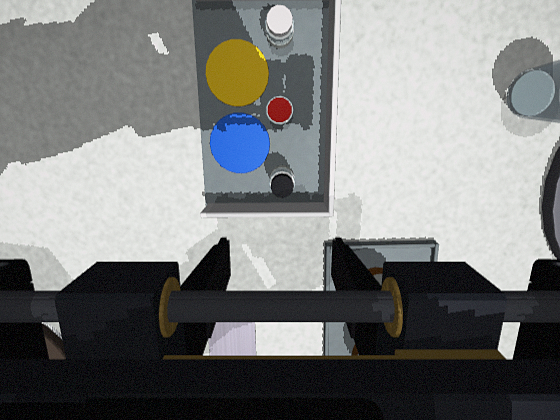

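The wrist view shows the bay front clear, with the red cap at (279,109), blue disc at (240,143) and yellow disc at (237,72). Both bottles stand on the tray, and the discs measure blue (416,264) and yellow (429.5,339). Now down to the vial.

>>> carry_out([
  {"dx": 0.04,"dy": 0,"dz": 0.01,"twist": 0},
  {"dx": 0.08,"dy": -0.001,"dz": 0.03,"twist": 0},
  {"dx": 0.08,"dy": -0.001,"dz": 0.06,"twist": 0},
  {"dx": 0.08,"dy": -0.001,"dz": 0.09,"twist": 0},
  {"dx": 0.08,"dy": -0.001,"dz": 0.11,"twist": 0},
])

```text
t: 15.2
eef_pos: [467.6, 292.3, 123.6]
tcp_rot: [-3.14, 0.001, 1.389]
ft_force: [0.2, 0.0, -0.5]
opening: 0.58
```

>>> carry_out([
  {"dx": 0,"dy": 0,"dz": 0,"twist": 0},
  {"dx": 0,"dy": 0,"dz": 0,"twist": 0},
])

```text
t: 15.4
eef_pos: [468.4, 292.5, 126.0]
tcp_rot: [-3.141, -0.0, 1.389]
ft_force: [0.3, -0.7, 0.4]
opening: 0.577
```

```bash
python3 -c "
from h import *
go(468.3,291.9,28)"
```

```text
t 15.4 pos [468.4 292.5 126. ] yaw 79.6 open 0.577 -> dx -0.0006 dy 0.0000 dz 0.0980 twist 0.6 rpy [-3.141 -0.     1.389] F [ 0.3 -0.7  0.4]
```

>>> carry_out([
  {"dx": 0,"dy": 0,"dz": 0.025,"twist": 0},
  {"dx": 0,"dy": 0,"dz": 0.05,"twist": 0},
  {"dx": 0,"dy": 0,"dz": 0.075,"twist": 0},
  {"dx": 0,"dy": 0,"dz": 0.09,"twist": 0},
  {"dx": 0,"dy": 0,"dz": 0.097,"twist": 0},
])

```text
t: 15.9
eef_pos: [468.4, 292.6, 28.8]
tcp_rot: [3.141, -0.0, 1.389]
ft_force: [0.3, 0.2, 0.3]
opening: 0.578
```

>>> carry_out([
  {"dx": 0,"dy": 0,"dz": 0,"twist": 0},
  {"dx": 0,"dy": 0,"dz": 0,"twist": 0},
])

```text
t: 16.1
eef_pos: [468.6, 292.8, 29.8]
tcp_rot: [3.14, -0.001, 1.389]
ft_force: [0.3, -0.2, 0.5]
opening: 0.578
```

>>> carry_out([
  {"dx": 0,"dy": 0,"dz": 0,"twist": 0},
  {"dx": 0,"dy": 0,"dz": 0,"twist": 0},
  {"dx": 0,"dy": 0,"dz": 0,"twist": 0},
  {"dx": 0,"dy": 0,"dz": 0,"twist": 0},
  {"dx": 0,"dy": 0,"dz": 0,"twist": 0},
], grip=0.018)

```text
t: 16.6
eef_pos: [468.0, 292.7, 28.9]
tcp_rot: [3.141, -0.0, 1.389]
ft_force: [-0.5, -0.9, 2.1]
opening: 0.288
```

>>> carry_out([
  {"dx": 0,"dy": 0,"dz": 0,"twist": 0},
  {"dx": 0,"dy": 0,"dz": 0,"twist": 0},
  {"dx": 0,"dy": 0,"dz": 0,"twist": 0},
])

```text
t: 16.9
eef_pos: [468.0, 292.7, 28.8]
tcp_rot: [3.141, -0.0, 1.389]
ft_force: [-1.1, -0.2, 4.9]
opening: 0.287
```

Opening 27.3 mm, so the vial body is held. Lift high enough to pass over the bottles.

>>> carry_out([
  {"dx": 0,"dy": 0,"dz": -0.01,"twist": 0},
  {"dx": 0,"dy": 0,"dz": -0.03,"twist": 0},
  {"dx": 0,"dy": 0,"dz": -0.06,"twist": 0},
  {"dx": 0,"dy": 0,"dz": -0.1,"twist": 0},
  {"dx": 0,"dy": 0,"dz": -0.14,"twist": 0},
])

```text
t: 17.4
eef_pos: [467.5, 292.4, 170.3]
tcp_rot: [-3.141, 0.0, 1.389]
ft_force: [1.1, -0.1, -0.5]
opening: 0.288
```

>>> carry_out([
  {"dx": -0.015,"dy": 0,"dz": -0.035,"twist": 0},
  {"dx": -0.045,"dy": 0,"dz": -0.06,"twist": 0},
  {"dx": -0.085,"dy": 0,"dz": -0.07,"twist": 0},
  {"dx": -0.125,"dy": 0,"dz": -0.07,"twist": 0},
  {"dx": -0.165,"dy": 0,"dz": -0.07,"twist": 0},
])

```text
t: 17.9
eef_pos: [437.4, 129.0, 239.4]
tcp_rot: [3.141, -0.0, 1.39]
ft_force: [0.8, -0.2, 0.6]
opening: 0.289
```

```bash
python3 -c "
from h import *
go(464,-304,235)
"
```

```text
t 17.9 pos [437.4 129.  239.4] yaw 79.6 open 0.289 -> dx -0.4211 dy 0.1042 dz 0.0044 twist 0.6 rpy [ 3.141 -0.     1.39 ] F [ 0.8 -0.2  0.6]
```

>>> carry_out([
  {"dx": -0.04,"dy": 0.008,"dz": 0,"twist": 0},
  {"dx": -0.08,"dy": 0.016,"dz": 0,"twist": 0},
  {"dx": -0.12,"dy": 0.024,"dz": 0,"twist": 0},
  {"dx": -0.16,"dy": 0.032,"dz": 0,"twist": 0},
  {"dx": -0.2,"dy": 0.04,"dz": 0,"twist": 0},
])

```text
t: 18.4
eef_pos: [440.8, -75.2, 239.1]
tcp_rot: [3.141, -0.0, 1.389]
ft_force: [0.3, -0.1, -1.3]
opening: 0.285
```

>>> carry_out([
  {"dx": -0.04,"dy": 0.008,"dz": 0,"twist": 0},
  {"dx": -0.08,"dy": 0.016,"dz": 0,"twist": 0},
  {"dx": -0.12,"dy": 0.024,"dz": 0,"twist": 0},
  {"dx": -0.16,"dy": 0.032,"dz": 0,"twist": 0},
  {"dx": -0.2,"dy": 0.04,"dz": 0,"twist": 0},
])

```text
t: 18.9
eef_pos: [444.0, -279.1, 239.0]
tcp_rot: [3.142, -0.0, 1.389]
ft_force: [0.6, 0.2, -0.6]
opening: 0.289
```

>>> carry_out([
  {"dx": -0.035,"dy": 0.008,"dz": 0,"twist": 0},
  {"dx": -0.07,"dy": 0.016,"dz": 0,"twist": 0},
  {"dx": -0.1,"dy": 0.024,"dz": 0,"twist": 0},
  {"dx": -0.1,"dy": 0.024,"dz": 0,"twist": 0},
  {"dx": -0.1,"dy": 0.024,"dz": 0,"twist": 0},
])

```text
t: 19.4
eef_pos: [449.6, -380.0, 238.4]
tcp_rot: [-3.141, -0.001, 1.388]
ft_force: [0.1, 1.3, -0.8]
opening: 0.29
```

```bash
python3 -c "
from h import *
L=look('wrist','w4');p,d,K,R,t,P=L;print('cam',-R.T@t)
m=((P[...,2]>50.5)&(P[...,2]<60)).astype(np.uint8);m[225:]=0
m=cv2.morphologyEx(m,cv2.MORPH_OPEN,np.ones((9,9)))
k,l,st,ce=cv2.connectedComponentsWithStats(m);i=1+st[1:,4].argmax();q=P[l==i]
e=cv2.fitEllipse(max(cv2.findContours((l==i).astype(np.uint8),0,1)[0],key=len))
print(st[i],np.median(q[:,2]),cv2.minEnclosingCircle(q[:,:2].astype(np.float32)),e,ray(*e[0],K,R,t,55))
go(464,-304,235)
"
```

```text
cam [ 463.7351825  -306.86887374  408.90686983]
[ 230   59  102  106 8379] 55.238724904481984 ((463.7615966796875, -305.4403381347656), 51.864498138427734) ((280.9293518066406, 111.36873626708984), (100.18793487548828, 104.5722885131836), 160.2999725341797) [ 464.40541473 -302.99990404   55.        ]
t 19.4 pos [ 449.7 -379.4  238.6] yaw 79.6 open 0.287 -> dx 0.0768 dy 0.0004 dz 0.0036 twist 0.6 rpy [-3.141e+00 -1.000e-03  1.389e+00] F [ 0.4 -0.   0.2]
```

View pics/w4.png

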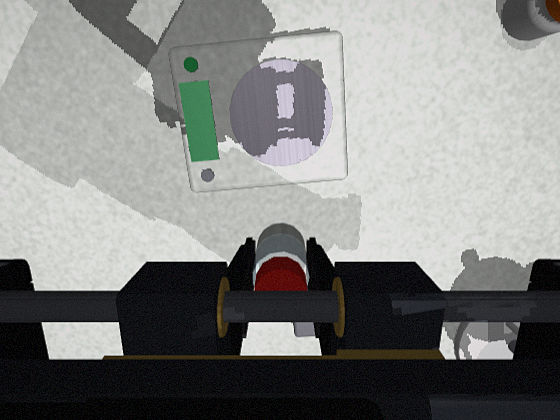

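The wrist view shows the pan centred at (281,112) and the vial held straight between the fingers at (281,250). All cameras put the pan at about (464,-304).

>>> carry_out([
  {"dx": 0.025,"dy": 0,"dz": 0,"twist": 0},
  {"dx": 0.05,"dy": 0,"dz": 0.01,"twist": 0},
  {"dx": 0.07,"dy": 0,"dz": 0.04,"twist": 0},
  {"dx": 0.0765,"dy": 0,"dz": 0.08,"twist": 0},
  {"dx": 0.0765,"dy": 0,"dz": 0.11,"twist": 0},
])

```text
t: 19.95
eef_pos: [463.7, -302.2, 127.7]
tcp_rot: [-3.141, -0.0, 1.392]
ft_force: [0.1, -0.8, -0.8]
opening: 0.286
```

>>> carry_out([
  {"dx": 0,"dy": 0,"dz": 0.015,"twist": 0},
  {"dx": 0,"dy": 0,"dz": 0.025,"twist": 0},
  {"dx": 0,"dy": 0,"dz": 0.032,"twist": 0},
  {"dx": 0,"dy": 0,"dz": 0.036,"twist": 0},
  {"dx": 0,"dy": 0,"dz": 0.036,"twist": 0},
])

```text
t: 20.45
eef_pos: [463.9, -304.9, 92.8]
tcp_rot: [3.141, 0.0, 1.389]
ft_force: [1.0, 0.1, -0.5]
opening: 0.287
```

```bash
python3 -c "
from h import *
go(464,-304,79)
"
```

```text
t 20.4 pos [ 463.9 -304.9   92.8] yaw 79.6 open 0.287 -> dx 0.0009 dy -0.0001 dz 0.0138 twist 0.6 rpy [3.141 0.    1.389] F [ 1.   0.1 -0.5]
```

>>> carry_out([
  {"dx": 0.001,"dy": 0,"dz": 0.004,"twist": 0},
  {"dx": 0.001,"dy": 0,"dz": 0.008,"twist": 0},
  {"dx": 0.001,"dy": 0,"dz": 0.011,"twist": 0},
  {"dx": 0.001,"dy": 0,"dz": 0.0134,"twist": 0},
  {"dx": 0.001,"dy": 0,"dz": 0.0134,"twist": 0},
])

```text
t: 20.95
eef_pos: [464.0, -304.0, 79.0]
tcp_rot: [-3.141, -0.0, 1.389]
ft_force: [0.5, -0.5, -0.6]
opening: 0.288
```

>>> carry_out([
  {"dx": 0,"dy": 0,"dz": 0,"twist": 0},
  {"dx": 0,"dy": 0,"dz": 0,"twist": 0},
  {"dx": 0,"dy": 0,"dz": 0,"twist": 0},
  {"dx": 0,"dy": 0,"dz": 0,"twist": 0},
  {"dx": 0,"dy": 0,"dz": 0,"twist": 0},
], grip=0.06)

```text
t: 21.45
eef_pos: [464.1, -304.0, 79.2]
tcp_rot: [3.142, -0.0, 1.389]
ft_force: [0.0, -0.5, -0.1]
opening: 0.619
```

>>> carry_out([
  {"dx": 0,"dy": 0,"dz": 0,"twist": 0},
  {"dx": 0,"dy": 0,"dz": 0,"twist": 0},
  {"dx": 0,"dy": 0,"dz": 0,"twist": 0},
])

```text
t: 21.75
eef_pos: [464.1, -304.0, 79.2]
tcp_rot: [3.142, -0.0, 1.389]
ft_force: [0.3, 0.3, -0.1]
opening: 0.633
```

>>> carry_out([
  {"dx": 0,"dy": 0,"dz": -0.015,"twist": 0},
  {"dx": 0,"dy": 0,"dz": -0.04,"twist": 0},
  {"dx": 0,"dy": 0,"dz": -0.08,"twist": 0},
  {"dx": 0,"dy": 0,"dz": -0.12,"twist": 0},
  {"dx": 0,"dy": 0,"dz": -0.15,"twist": 0},
])

```text
t: 22.25
eef_pos: [464.2, -304.1, 231.7]
tcp_rot: [3.14, 0.001, 1.389]
ft_force: [-0.1, -0.2, 0.3]
opening: 0.629
```

>>> carry_out([
  {"dx": -0.03,"dy": 0,"dz": 0,"twist": 0},
  {"dx": -0.06,"dy": 0,"dz": 0,"twist": 0},
  {"dx": -0.075,"dy": 0,"dz": 0,"twist": 0},
  {"dx": -0.075,"dy": 0,"dz": 0,"twist": 0},
  {"dx": -0.075,"dy": 0,"dz": 0,"twist": 0},
], grip=0.095)

```text
t: 22.75
eef_pos: [450.4, -377.2, 228.7]
tcp_rot: [-3.141, -0.001, 1.388]
ft_force: [-0.2, 0.1, -0.8]
opening: 0.977
```

```bash
python3 -c "
from h import *
L=look('wrist','w5');capxy(L,'red',116,9)
S=look('scene','s5');capxy(S,'red',116,9)
T=look('top','t5');capxy(T,'yellow',140,9);capxy(T,'blue',140,9);capxy(T,'red',116,9)
go(551.8,51.5,235)
"
```

```text
red px [281. 116.] n 646 z 116.2 xy [ 464.3 -304.8] r 11.7
red px [137. 197.] n 64 z 116.4 xy [ 465.9 -306. ] r 11.3
yellow px [245. 195.] n 265 z 139.0 xy [548.2  53.8] r 20.5
blue px [290. 201.] n 264 z 139.0 xy [532.9 -46. ] r 20.8
red px [404. 232.] n 71 z 114.9 xy [ 461.1 -303.4] r 11.3
t 22.9 pos [ 450.7 -376.8  229.1] yaw 79.6 open 0.999 -> dx 0.4395 dy 0.0223 dz -0.0059 twist 0.6 rpy [-3.141 -0.     1.39 ] F [-0.2  0.9 -0.1]
```

View pics/s5.png

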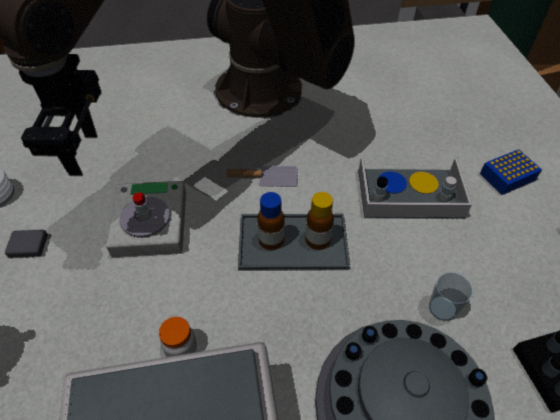

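The scene picture shows the vial upright at the pan centre (140,205), both bottles upright on the tray at (270,222) and (321,222), and the bay with white and black in place. Wrist camera: vial (464.3,-304.8), pan (463.8,-305.4). Now the yellow bottle goes back.

>>> carry_out([
  {"dx": 0.045,"dy": 0.002,"dz": 0,"twist": 0},
  {"dx": 0.09,"dy": 0.004,"dz": 0,"twist": 0},
  {"dx": 0.135,"dy": 0.007,"dz": 0,"twist": 0},
  {"dx": 0.18,"dy": 0.01,"dz": 0,"twist": 0},
  {"dx": 0.225,"dy": 0.012,"dz": 0,"twist": 0},
])

```text
t: 23.4
eef_pos: [503.1, -156.2, 229.4]
tcp_rot: [3.141, -0.0, 1.39]
ft_force: [1.4, -0.3, -0.3]
opening: 0.999
```

>>> carry_out([
  {"dx": 0.045,"dy": 0.002,"dz": 0,"twist": 0},
  {"dx": 0.09,"dy": 0.004,"dz": 0,"twist": 0},
  {"dx": 0.135,"dy": 0.006,"dz": 0,"twist": 0},
  {"dx": 0.18,"dy": 0.008,"dz": 0,"twist": 0},
  {"dx": 0.214,"dy": 0.0105,"dz": 0,"twist": 0},
])

```text
t: 23.9
eef_pos: [551.7, 53.2, 229.4]
tcp_rot: [3.141, -0.0, 1.391]
ft_force: [1.3, -0.1, 0.0]
opening: 0.996
```

>>> carry_out([
  {"dx": 0,"dy": 0,"dz": 0,"twist": 0},
  {"dx": 0,"dy": 0,"dz": 0,"twist": 0},
  {"dx": 0,"dy": 0,"dz": 0,"twist": 0},
])

```text
t: 24.2
eef_pos: [551.6, 49.5, 229.2]
tcp_rot: [-3.141, 0.0, 1.389]
ft_force: [0.4, 0.3, -0.2]
opening: 1.0
```

```bash
python3 -c "
from h import *
go(551.8,51.5,105.6)
"
```

```text
t 24.2 pos [551.6  49.5 229.2] yaw 79.6 open 1.000 -> dx 0.0020 dy -0.0002 dz 0.1236 twist 0.6 rpy [-3.141  0.     1.389] F [ 0.4  0.3 -0.2]
```

>>> carry_out([
  {"dx": 0.002,"dy": 0,"dz": 0.03,"twist": 0},
  {"dx": 0.002,"dy": 0,"dz": 0.06,"twist": 0},
  {"dx": 0.002,"dy": 0,"dz": 0.09,"twist": 0},
  {"dx": 0.002,"dy": 0,"dz": 0.115,"twist": 0},
  {"dx": 0.002,"dy": 0,"dz": 0.1235,"twist": 0},
])

```text
t: 24.7
eef_pos: [551.2, 50.8, 103.8]
tcp_rot: [-3.138, 0.0, 1.387]
ft_force: [0.4, -0.4, 0.1]
opening: 0.997
```

>>> carry_out([
  {"dx": 0,"dy": 0,"dz": 0,"twist": 0},
  {"dx": 0,"dy": 0,"dz": 0,"twist": 0},
  {"dx": 0,"dy": 0,"dz": 0,"twist": 0},
])

```text
t: 25.0
eef_pos: [552.9, 51.7, 107.0]
tcp_rot: [3.14, -0.0, 1.389]
ft_force: [0.7, 0.0, 0.5]
opening: 0.996
```

>>> carry_out([
  {"dx": 0,"dy": 0,"dz": 0,"twist": 0},
  {"dx": 0,"dy": 0,"dz": 0,"twist": 0},
  {"dx": 0,"dy": 0,"dz": 0,"twist": 0},
  {"dx": 0,"dy": 0,"dz": 0,"twist": 0},
  {"dx": 0,"dy": 0,"dz": 0,"twist": 0},
], grip=0.03)

```text
t: 25.5
eef_pos: [552.3, 51.9, 105.8]
tcp_rot: [3.142, -0.0, 1.389]
ft_force: [0.8, 0.3, -0.8]
opening: 0.641
```

>>> carry_out([
  {"dx": 0,"dy": 0,"dz": 0,"twist": 0},
  {"dx": 0,"dy": 0,"dz": 0,"twist": 0},
  {"dx": 0,"dy": 0,"dz": 0,"twist": 0},
  {"dx": 0,"dy": 0,"dz": 0,"twist": 0},
  {"dx": 0,"dy": 0,"dz": 0,"twist": 0},
])

```text
t: 26.0
eef_pos: [552.3, 51.9, 105.7]
tcp_rot: [-3.141, -0.0, 1.389]
ft_force: [-0.2, 0.1, -1.0]
opening: 0.436
```

>>> carry_out([
  {"dx": 0,"dy": 0,"dz": -0.01,"twist": 0},
  {"dx": 0,"dy": 0,"dz": -0.03,"twist": 0},
  {"dx": 0,"dy": 0,"dz": -0.06,"twist": 0},
  {"dx": 0,"dy": 0,"dz": -0.08,"twist": 0},
  {"dx": 0,"dy": 0,"dz": -0.09,"twist": 0},
])

```text
t: 26.5
eef_pos: [552.8, 51.9, 198.0]
tcp_rot: [3.139, -0.001, 1.389]
ft_force: [0.2, 0.5, -3.1]
opening: 0.435
```

```bash
python3 -c "
from h import *
go(430.8,339,195)
"
```

```text
t 26.5 pos [552.8  51.9 198. ] yaw 79.6 open 0.435 -> dx 0.2603 dy -0.1718 dz 0.0030 twist 0.6 rpy [ 3.139e+00 -1.000e-03  1.389e+00] F [ 0.2  0.5 -3.1]
```

>>> carry_out([
  {"dx": 0.02,"dy": -0.013,"dz": 0,"twist": 0},
  {"dx": 0.05,"dy": -0.033,"dz": 0,"twist": 0},
  {"dx": 0.08,"dy": -0.053,"dz": 0,"twist": 0},
  {"dx": 0.115,"dy": -0.076,"dz": 0,"twist": 0},
  {"dx": 0.15,"dy": -0.099,"dz": 0,"twist": 0},
])

```text
t: 27.0
eef_pos: [481.1, 218.4, 195.6]
tcp_rot: [-3.141, 0.0, 1.388]
ft_force: [0.7, 0.2, -2.5]
opening: 0.439
```

>>> carry_out([
  {"dx": 0.03,"dy": -0.02,"dz": 0,"twist": 0},
  {"dx": 0.06,"dy": -0.04,"dz": 0,"twist": 0},
  {"dx": 0.085,"dy": -0.056,"dz": 0,"twist": 0},
  {"dx": 0.104,"dy": -0.069,"dz": 0,"twist": 0},
  {"dx": 0.11,"dy": -0.0725,"dz": 0,"twist": 0},
])

```text
t: 27.5
eef_pos: [429.4, 340.1, 195.5]
tcp_rot: [-3.141, 0.0, 1.391]
ft_force: [-0.6, -0.7, -2.7]
opening: 0.438
```

>>> carry_out([
  {"dx": 0,"dy": 0,"dz": 0,"twist": 0},
  {"dx": 0,"dy": 0,"dz": 0,"twist": 0},
  {"dx": 0,"dy": 0,"dz": 0,"twist": 0},
])

```text
t: 27.8
eef_pos: [431.1, 337.7, 195.7]
tcp_rot: [-3.142, 0.0, 1.388]
ft_force: [0.4, -0.1, -3.1]
opening: 0.438
```

```bash
python3 -c "
from h import *
go(430.8,339,109)
"
```

```text
t 27.8 pos [431.1 337.7 195.7] yaw 79.5 open 0.438 -> dx 0.0012 dy -0.0005 dz 0.0867 twist 0.5 rpy [-3.142  0.     1.388] F [ 0.4 -0.1 -3.1]
```

>>> carry_out([
  {"dx": 0.001,"dy": -0.0005,"dz": 0.02,"twist": 0},
  {"dx": 0.001,"dy": -0.0005,"dz": 0.04,"twist": 0},
  {"dx": 0.001,"dy": -0.0005,"dz": 0.06,"twist": 0},
  {"dx": 0.001,"dy": -0.0005,"dz": 0.07,"twist": 0},
  {"dx": 0.001,"dy": -0.0005,"dz": 0.076,"twist": 0},
])

```text
t: 28.3
eef_pos: [430.6, 339.1, 119.1]
tcp_rot: [-3.141, 0.0, 1.388]
ft_force: [-0.5, -0.0, -1.1]
opening: 0.439
```

>>> carry_out([
  {"dx": 0,"dy": 0,"dz": 0.003,"twist": 0},
  {"dx": 0,"dy": 0,"dz": 0.006,"twist": 0},
  {"dx": 0,"dy": 0,"dz": 0.008,"twist": 0},
  {"dx": 0,"dy": 0,"dz": 0.0103,"twist": 0},
  {"dx": 0,"dy": 0,"dz": 0.0103,"twist": 0},
])

```text
t: 28.8
eef_pos: [430.3, 339.7, 109.4]
tcp_rot: [3.142, -0.0, 1.389]
ft_force: [-0.0, -0.5, -3.5]
opening: 0.436
```

>>> carry_out([
  {"dx": 0,"dy": 0,"dz": 0,"twist": 0},
  {"dx": 0,"dy": 0,"dz": 0,"twist": 0},
  {"dx": 0,"dy": 0,"dz": 0,"twist": 0},
  {"dx": 0,"dy": 0,"dz": 0,"twist": 0},
  {"dx": 0,"dy": 0,"dz": 0,"twist": 0},
], grip=0.095)

```text
t: 29.3
eef_pos: [430.4, 339.7, 109.5]
tcp_rot: [3.141, -0.0, 1.389]
ft_force: [0.4, 0.2, -0.6]
opening: 0.8
```

>>> carry_out([
  {"dx": 0,"dy": 0,"dz": 0,"twist": 0},
  {"dx": 0,"dy": 0,"dz": 0,"twist": 0},
  {"dx": 0,"dy": 0,"dz": 0,"twist": 0},
  {"dx": 0,"dy": 0,"dz": 0,"twist": 0},
])

```text
t: 29.7
eef_pos: [430.3, 339.7, 109.4]
tcp_rot: [3.142, -0.0, 1.389]
ft_force: [0.2, -0.4, -0.6]
opening: 0.997
```

>>> carry_out([
  {"dx": 0,"dy": 0,"dz": -0.02,"twist": 0},
  {"dx": 0,"dy": 0,"dz": -0.05,"twist": 0},
  {"dx": 0,"dy": 0,"dz": -0.08,"twist": 0},
  {"dx": -0.02,"dy": 0.01,"dz": -0.11,"twist": 0},
  {"dx": -0.05,"dy": 0.025,"dz": -0.125,"twist": 0},
])

```text
t: 30.2
eef_pos: [446.2, 286.5, 236.8]
tcp_rot: [3.139, -0.002, 1.391]
ft_force: [0.6, -1.1, -0.3]
opening: 0.999
```

```bash
python3 -c "
from h import *
go(535.5,-48,235)
"
```

```text
t 30.2 pos [446.2 286.5 236.8] yaw 79.7 open 0.999 -> dx -0.3132 dy 0.1476 dz 0.0018 twist 0.7 rpy [ 3.139e+00 -2.000e-03  1.391e+00] F [ 0.6 -1.1 -0.3]
```

Now blue, on the tray at TCP (535.5,-48.2,104.6).

>>> carry_out([
  {"dx": -0.035,"dy": 0.017,"dz": 0,"twist": 0},
  {"dx": -0.07,"dy": 0.034,"dz": 0,"twist": 0},
  {"dx": -0.11,"dy": 0.052,"dz": 0,"twist": 0},
  {"dx": -0.15,"dy": 0.071,"dz": 0,"twist": 0},
  {"dx": -0.19,"dy": 0.09,"dz": 0,"twist": 0},
])

```text
t: 30.7
eef_pos: [500.2, 81.2, 234.6]
tcp_rot: [3.141, -0.0, 1.389]
ft_force: [1.6, -0.6, -0.3]
opening: 0.998
```

>>> carry_out([
  {"dx": -0.04,"dy": 0.019,"dz": 0,"twist": 0},
  {"dx": -0.08,"dy": 0.037,"dz": 0,"twist": 0},
  {"dx": -0.11,"dy": 0.052,"dz": 0,"twist": 0},
  {"dx": -0.123,"dy": 0.0576,"dz": 0,"twist": 0},
  {"dx": -0.123,"dy": 0.0576,"dz": 0,"twist": 0},
])

```text
t: 31.2
eef_pos: [534.6, -49.7, 234.2]
tcp_rot: [-3.141, -0.0, 1.387]
ft_force: [0.5, 1.0, 0.1]
opening: 1.0
```

>>> carry_out([
  {"dx": 0,"dy": 0,"dz": 0,"twist": 0},
  {"dx": 0,"dy": 0,"dz": 0,"twist": 0},
])

```text
t: 31.4
eef_pos: [534.2, -47.2, 234.5]
tcp_rot: [-3.141, -0.0, 1.39]
ft_force: [-0.1, 0.8, -0.2]
opening: 1.0
```

```bash
python3 -c "
from h import *
go(535.5,-48,104.8)
"
```

```text
t 31.4 pos [534.2 -47.2 234.5] yaw 79.7 open 1.000 -> dx -0.0005 dy 0.0015 dz 0.1297 twist 0.7 rpy [-3.141 -0.     1.39 ] F [-0.1  0.8 -0.2]
```

>>> carry_out([
  {"dx": 0,"dy": 0.0015,"dz": 0.03,"twist": 0},
  {"dx": 0,"dy": 0.0015,"dz": 0.06,"twist": 0},
  {"dx": 0,"dy": 0.0015,"dz": 0.09,"twist": 0},
  {"dx": 0,"dy": 0.0015,"dz": 0.115,"twist": 0},
  {"dx": 0,"dy": 0.0015,"dz": 0.1295,"twist": 0},
])

```text
t: 31.9
eef_pos: [535.2, -47.3, 103.3]
tcp_rot: [-3.14, -0.0, 1.391]
ft_force: [0.8, 0.9, 0.2]
opening: 1.0
```

>>> carry_out([
  {"dx": 0,"dy": 0,"dz": 0,"twist": 0},
  {"dx": 0,"dy": 0,"dz": 0,"twist": 0},
  {"dx": 0,"dy": 0,"dz": 0,"twist": 0},
])

```text
t: 32.2
eef_pos: [536.4, -48.4, 106.0]
tcp_rot: [3.14, -0.0, 1.39]
ft_force: [-0.4, -0.1, 0.1]
opening: 0.999
```

>>> carry_out([
  {"dx": 0,"dy": 0,"dz": 0,"twist": 0},
  {"dx": 0,"dy": 0,"dz": 0,"twist": 0},
  {"dx": 0,"dy": 0,"dz": 0,"twist": 0},
  {"dx": 0,"dy": 0,"dz": 0,"twist": 0},
  {"dx": 0,"dy": 0,"dz": 0,"twist": 0},
], grip=0.03)

```text
t: 32.7
eef_pos: [536.0, -48.9, 105.0]
tcp_rot: [3.141, -0.0, 1.389]
ft_force: [-0.1, 0.0, 0.5]
opening: 0.636
```

>>> carry_out([
  {"dx": 0,"dy": 0,"dz": 0,"twist": 0},
  {"dx": 0,"dy": 0,"dz": 0,"twist": 0},
  {"dx": 0,"dy": 0,"dz": 0,"twist": 0},
  {"dx": 0,"dy": 0,"dz": 0,"twist": 0},
  {"dx": 0,"dy": 0,"dz": 0,"twist": 0},
])

```text
t: 33.2
eef_pos: [535.9, -48.8, 104.9]
tcp_rot: [-3.141, -0.0, 1.389]
ft_force: [0.3, 0.2, -0.9]
opening: 0.443
```

>>> carry_out([
  {"dx": 0,"dy": 0,"dz": -0.01,"twist": 0},
  {"dx": 0,"dy": 0,"dz": -0.03,"twist": 0},
  {"dx": 0,"dy": 0,"dz": -0.06,"twist": 0},
  {"dx": 0,"dy": 0,"dz": -0.08,"twist": 0},
  {"dx": 0,"dy": 0,"dz": -0.09,"twist": 0},
])

```text
t: 33.7
eef_pos: [536.4, -48.9, 197.1]
tcp_rot: [3.139, -0.0, 1.389]
ft_force: [0.1, 0.2, -2.8]
opening: 0.439
```

```bash
python3 -c "
from h import *
go(416.3,263.3,195)
"
```

```text
t 33.7 pos [536.4 -48.9 197.1] yaw 79.6 open 0.439 -> dx 0.2853 dy -0.1745 dz 0.0021 twist 0.6 rpy [ 3.139 -0.     1.389] F [ 0.1  0.2 -2.8]
```

>>> carry_out([
  {"dx": 0.02,"dy": -0.012,"dz": 0,"twist": 0},
  {"dx": 0.05,"dy": -0.031,"dz": 0,"twist": 0},
  {"dx": 0.085,"dy": -0.052,"dz": 0,"twist": 0},
  {"dx": 0.12,"dy": -0.073,"dz": 0,"twist": 0},
  {"dx": 0.155,"dy": -0.095,"dz": 0,"twist": 0},
])

```text
t: 34.2
eef_pos: [469.6, 122.0, 194.8]
tcp_rot: [-3.141, 0.0, 1.389]
ft_force: [1.5, 0.6, -2.9]
opening: 0.434
```

>>> carry_out([
  {"dx": 0.035,"dy": -0.021,"dz": 0,"twist": 0},
  {"dx": 0.07,"dy": -0.043,"dz": 0,"twist": 0},
  {"dx": 0.1,"dy": -0.061,"dz": 0,"twist": 0},
  {"dx": 0.122,"dy": -0.075,"dz": 0,"twist": 0},
  {"dx": 0.13,"dy": -0.0795,"dz": 0,"twist": 0},
])

```text
t: 34.7
eef_pos: [414.6, 264.7, 194.8]
tcp_rot: [-3.141, 0.0, 1.391]
ft_force: [0.2, -0.1, -4.1]
opening: 0.437
```

>>> carry_out([
  {"dx": 0,"dy": 0,"dz": 0,"twist": 0},
  {"dx": 0,"dy": 0,"dz": 0,"twist": 0},
  {"dx": 0,"dy": 0,"dz": 0,"twist": 0},
])

```text
t: 35.0
eef_pos: [416.2, 262.1, 194.8]
tcp_rot: [-3.141, 0.0, 1.388]
ft_force: [0.3, -0.3, -3.4]
opening: 0.436
```

```bash
python3 -c "
from h import *
go(416.3,263.3,108.4)
"
```

```text
t 35.0 pos [416.2 262.1 194.8] yaw 79.5 open 0.436 -> dx 0.0012 dy -0.0002 dz 0.0864 twist 0.5 rpy [-3.141  0.     1.388] F [ 0.3 -0.3 -3.4]
```

>>> carry_out([
  {"dx": 0.001,"dy": 0,"dz": 0.02,"twist": 0},
  {"dx": 0.001,"dy": 0,"dz": 0.04,"twist": 0},
  {"dx": 0.001,"dy": 0,"dz": 0.06,"twist": 0},
  {"dx": 0.001,"dy": 0,"dz": 0.07,"twist": 0},
  {"dx": 0.001,"dy": 0,"dz": 0.076,"twist": 0},
])

```text
t: 35.5
eef_pos: [416.3, 263.4, 118.3]
tcp_rot: [-3.141, 0.0, 1.388]
ft_force: [-0.4, -1.1, -3.1]
opening: 0.438
```

>>> carry_out([
  {"dx": 0,"dy": 0,"dz": 0.003,"twist": 0},
  {"dx": 0,"dy": 0,"dz": 0.006,"twist": 0},
  {"dx": 0,"dy": 0,"dz": 0.008,"twist": 0},
  {"dx": 0,"dy": 0,"dz": 0.0103,"twist": 0},
  {"dx": 0,"dy": 0,"dz": 0.0103,"twist": 0},
])

```text
t: 36.0
eef_pos: [416.0, 264.1, 108.7]
tcp_rot: [3.141, -0.0, 1.389]
ft_force: [-0.5, -0.3, -1.7]
opening: 0.437
```

>>> carry_out([
  {"dx": 0,"dy": 0,"dz": 0,"twist": 0},
  {"dx": 0,"dy": 0,"dz": 0,"twist": 0},
  {"dx": 0,"dy": 0,"dz": 0,"twist": 0},
  {"dx": 0,"dy": 0,"dz": 0,"twist": 0},
  {"dx": 0,"dy": 0,"dz": 0,"twist": 0},
], grip=0.095)

```text
t: 36.5
eef_pos: [416.1, 264.1, 108.7]
tcp_rot: [3.141, -0.0, 1.389]
ft_force: [-0.2, -0.2, 0.2]
opening: 0.8
```

>>> carry_out([
  {"dx": 0,"dy": 0,"dz": 0,"twist": 0},
  {"dx": 0,"dy": 0,"dz": 0,"twist": 0},
  {"dx": 0,"dy": 0,"dz": 0,"twist": 0},
  {"dx": 0,"dy": 0,"dz": 0,"twist": 0},
])

```text
t: 36.9
eef_pos: [416.0, 264.0, 108.6]
tcp_rot: [3.142, -0.0, 1.389]
ft_force: [-0.2, 0.1, -0.3]
opening: 0.996
```

>>> carry_out([
  {"dx": 0,"dy": 0,"dz": -0.02,"twist": 0},
  {"dx": 0,"dy": 0,"dz": -0.05,"twist": 0},
  {"dx": 0,"dy": 0,"dz": -0.08,"twist": 0},
  {"dx": -0.02,"dy": 0.01,"dz": -0.11,"twist": 0},
  {"dx": -0.05,"dy": 0.025,"dz": -0.125,"twist": 0},
])

```text
t: 37.4
eef_pos: [431.9, 210.7, 236.0]
tcp_rot: [3.139, -0.002, 1.391]
ft_force: [1.0, 1.2, -0.9]
opening: 1.0
```

>>> carry_out([
  {"dx": -0.03,"dy": 0.02,"dz": 0,"twist": 0},
  {"dx": -0.04,"dy": 0.03,"dz": 0,"twist": 0},
  {"dx": -0.04,"dy": 0.03,"dz": 0,"twist": 0},
  {"dx": -0.04,"dy": 0.03,"dz": 0,"twist": 0},
  {"dx": -0.04,"dy": 0.03,"dz": 0,"twist": 0},
])

```text
t: 37.9
eef_pos: [453.3, 166.4, 233.3]
tcp_rot: [-3.141, 0.0, 1.39]
ft_force: [-0.6, 0.1, 0.0]
opening: 0.997
```

```bash
python3 -c "
from h import *
L=look('wrist','w6');capxy(L,'blue',143,9);capxy(L,'yellow',143,9)
T=look('top','t6');capxy(T,'yellow',143,9);capxy(T,'blue',143,9);capxy(T,'red',116,9)
S=look('scene','s6');capxy(S,'red',116,9)
print('white',T[5][230,113],'black',T[5][240,178])
go(416.3,263.3,108.4)
"
```

```text
blue px [206.  92.] n 2565 z 143.3 xy [416.2 265.6] r 20.6
yellow px [200.   3.] n 186 z 143.1 xy [427.  323.7] r 11.4
yellow none
blue none
red px [404. 232.] n 72 z 114.4 xy [ 461.8 -302.6] r 11.2
red px [138. 197.] n 67 z 116.6 xy [ 464.9 -306.7] r 11.0
white [441.71916382 204.43569205 547.8951919 ] black [425.54365294 112.23227488 581.17273262]
t 38.0 pos [453.5 166.3 233.5] yaw 79.7 open 1.003 -> dx 0.0887 dy -0.0540 dz 0.1251 twist 0.7 rpy [-3.141 -0.     1.39 ] F [-0.1  1.   1.1]
```

View pics/w6.png

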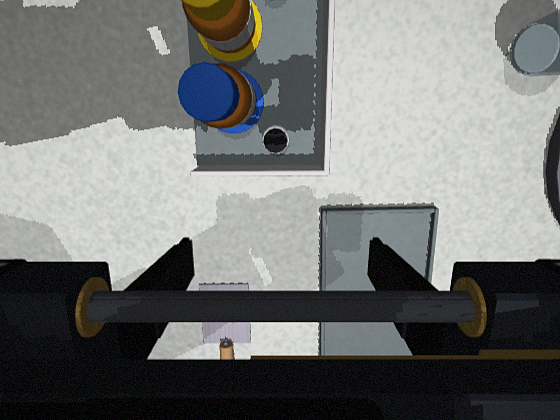

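View pics/s6.png

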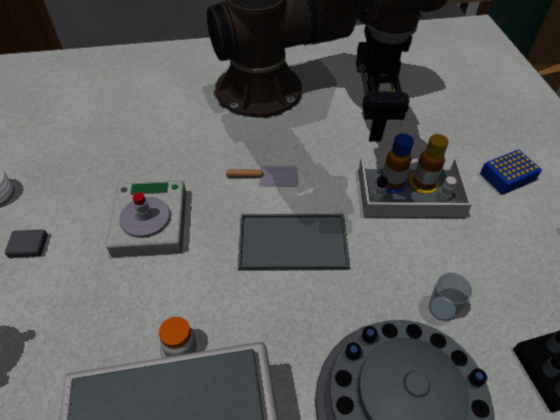

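Everything stands upright in both views: blue cap at (206,92) and yellow at (200,3) in the wrist picture, vial on the pan at (140,205) in the scene. Last check is the scene camera's bottle and vial positions against the first picture, then hand in.

```bash
python3 -c "
from h import *
S=look('scene','s7');f=load('scene');A=(f['p'],f['d'],f['mtx'],f['R'],f['t'],pts(f['d'],f['mtx'],f['R'],f['t']))
for L in(A,S):
    p=L[0].copy();p[:125]=0;p[:,475:]=0;p[:,:360]=0;M=(p,)+L[1:]
    capxy(M,'blue',143,5);capxy(M,'yellow',143,5)
d=cv2.absdiff(A[0],S[0]).max(2);print('white/black cap diff',d[176:192,443:457].mean(),d[176:192,374:388].mean())
from cell import *
print(state()['qvel'].round(3));job_done()
"
```

```text
blue px [403. 140.] n 188 z 143.2 xy [417.6 260.5] r 21.5
yellow px [439. 140.] n 180 z 143.1 xy [432.1 338.8] r 21.9
blue none
yellow none
white/black cap diff 7.022321428571429 6.486607142857143
[-0.004 -0.001 -0.001 -0.001  0.    -0.002]
the job is handed in; nothing more can be done
```

The job is handed in. I set both bottles on the tray, stood the red vial on the balance pan, then put the yellow and blue bottles back on their discs. Everything is released, and the run took about 38 s of the 144 s allowed.

**Last checks:**
- **Red vial:** the wrist camera puts it about 1 mm from the pan centre. After both bottles were back, the other two cameras still agreed with the pan centre within about 3 mm.
- **Blue bottle:** the wrist camera puts it within about 2 mm of its disc centre, at cap height 143 mm as expected.
- **Yellow bottle:** I have only the gripper position at release, about 1 mm from the measured disc centre. In the last wrist view the cap was cut off by the picture edge, so that fix is no use.
- **Upright and at rest:** everything stood upright in the last pictures and the arm was still at hand-in.

**Checks that failed or were weak:**
- The final scene-camera and top-camera fixes on the bottle caps found nothing, probably because of the arm's shadow in the scene view and the arm blocking the top view.
- My final position reading for the white and black vials was also blocked by the arm. I only have a small colour difference in the scene picture and both vials looking unmoved.
- Setting the blue bottle on the tray pushed briefly to about 34 N at the wrist (limit 120 N). I lowered more slowly after that.

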